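Slide a gas sample canister into the L-shaped sampling dock and flip the gate shut

TASK

Take the canister with the yellow knob out of the white tray, set it upright on the open apron of the sampling dock, and slide its foot under the lips and round the bend, all the way home against the end stop at the blue port. Then flip the dock's gate right over behind it, so that it lies closed across the track with its green face up. Keep the canister upright, and leave the other canisters and the other things on the bench where they are.

Things in the scene. Friction and masses are not known exactly. Their poses are not given: they have to be found in the camera images.
- can_yellow: upright steel sample canister with a yellow knob and yellow band, 88 high: round foot flange diameter 76 and 8 thick, body diameter 48 up to 42 high, tapering to a neck, round knob diameter 36 from 56 to 88 above the underside; 0.3 to 0.5 kg; origin at the centre of the underside, z up its axis
- can_green: upright steel sample canister with a green knob and green band, 88 high: round foot flange diameter 76 and 8 thick, body diameter 48 up to 42 high, tapering to a neck, round knob diameter 36 from 56 to 88 above the underside; 0.3 to 0.5 kg; origin at the centre of the underside, z up its axis; leave alone
- can_red: upright steel sample canister with a red knob and red band, 88 high: round foot flange diameter 76 and 8 thick, body diameter 48 up to 42 high, tapering to a neck, round knob diameter 36 from 56 to 88 above the underside; 0.3 to 0.5 kg; origin at the centre of the underside, z up its axis; leave alone
- tray: fixed white tray 312 x 108 x 18 with three cells in a row along its x, pitch about 102, floor 5 thick; one canister stands in each cell in any order; neighbours lie along x, so grasp with the fingers closing along y; origin under its centre
- dock: fixed dock, L-shaped track for a canister's foot. Origin on the bench under the closed gate's middle; x along the first leg away from the mouth, y towards the port. Slick floor 6 above the bench, 84 wide between walls; lips over both sides (underside 15 above the floor, top 26 above the bench) leave a slot 58 wide for the body. Canister centre goes apron - mouth - bend - port
- apron (a point): where to set the canister down: on the track floor before the lips (dock x -86, y 0, z 6). The apron is open from above, dock x -130 to -40, between flared guides 15 high. Axes as the dock
- bend (a point): on the track floor where the two legs meet (dock x 90, y 0, z 6): the canister centre changes here from moving along dock x to dock y. Axes as the dock
- mouth (a point): middle of the edge where the lips begin, on the track floor (dock x -40, y 0), axes as the dock
- port (a point): where the centre of the canister's underside must finally be: on the track floor at the end of the second leg (dock x 90, y 90, z 6), marked by a blue disc; there the foot meets the end stop (about 1 of play). Behind the stop stands a blue port block with a gauge, 51 high. Axes as the dock
- gate (a joint): gate hinge angle (rad): 0 = folded open, flat outward to the dock's -y side, red face up; 1.57 = standing up; 3.14 = closed, lying flat across the first leg, green face up. Light friction holds it wherever it is left (about 2 N at the bar)
- gate_hinge (a point): middle of the gate's hinge axis, which runs along the dock's x, 48 above the bench (dock x 0, y -50); this point turns with the gate
- gate_bar (a point): middle of the gate's round grip bar, diameter 10, 68 long, parallel to the hinge (dock x) and 92 from it, on two side arms (56 clear between them); a free gap of 37 lies between the bar and the red/green plate (66 x 42 x 8). The fingers can straddle the bar from above, closing across it, and follow it round the hinge. Turns with the gate
- wrench: steel wrench 180 long lying on the bench; leave alone
- screwdriver: screwdriver lying on the bench; leave alone
- jar: glass jar with orange cap, diameter 80, 150 high; leave alone
- beaker: glass beaker, diameter 70, 90 high; leave alone
Not all that is in view belongs to the job. What is shaped like the can_yellow but pink is not meant.

How it is judged:
By the outcome, as a careful person would: the job done as asked, in the order asked, and still so for the second after the job is handed in, with the robot touching nothing.
It also fails if it takes over 64 s, if anything falls off the work surface, if the arm or the gripper's body presses on something with over 40 N, if the wrist force passes 120 N, or if a joint passes its speed limit or range.

ROBOT

A 7-joint arm with a two-finger parallel gripper is mounted at the origin on the work surface. World frame = base frame: x ahead of the robot, y to its left, z up, the work surface at z = 0. Lengths are in m, angles in rad, forces in N, time in s.
With the tool pointing down it reaches from about 0.425 to 0.925 m from the base axis. Payload 6.8 kg.
Tool frame: the origin (TCP) lies midway between the tips of the shut fingers; the grasp point (between the pads) lies 19 mm behind it (bot.pinch_z is the distance from the TCP to the grasp point, in m); z points along the fingers, y is the line along which they close (so a half turn about z gives the same grasp; the last joint's range is limited). The gripper opens to 85 mm and grips with 20 to 120 N. Pads are 22 mm wide; open, the fingers measure 114 mm over their backs; the gripper's body (76 mm by 85 mm) begins 54 mm behind the grasp point. The pads swing forward as they close: fully open they stand 13 mm farther back than shut.
Start: joints at [-1.38, 0.477, 0.022, 1.555, -0.011, 1.109, -0.083], TCP at [0.199, 0.645, 0.231] pointing down, gripper open.
Joint ranges: [-2.96, 2.96], [-0.34, 2.1], [-1.41, 1.46], [0.24, 2.44], [-1.37, 4.51], [0.17, 1.92], [-2.96, 2.96]. Speed limits (rad/s): [2.39, 2.39, 3.14, 3.14, 3.14, 3.14, 3.14].

INTERFACE

Orientations are given as a unit quaternion [w, x, y, z].
In Python, from station import bot, imaging gives the robot as it stands. The module is installed in compiled form; this text tells all that it offers.
- The arm moves only by the tool carry_out, never from a script. Its argument "targets" is a list of rows, each a list of 5 numbers: the shift along the tool's x, y, z in cm, then the turn about the tool's z in degrees, then the opening, from -1 (shut) to 1 (fully open). In form: [[x, y, z, yaw, gripper], ...]. A call has 1 to 12 rows; each row shifts and turns the commanded pose from where the row before left it, along the tool's axes as they then stand; what a row does not reach is not made up. A row lasts 1/10 s, in which the tool goes at most 50 mm and 8.59 degrees, less where a joint would pass 70% of its speed; a pose out of reach is approached as far as the arm can. A call is refused whole if a number of a shift passes 5 or a number of a turn 8.59, either way. A call with a gripper value outside its range is refused whole. The fingers move at their own pace and stop on an object; "force" is the grip in N (left out, the last holds). Time passes only in rows, so rows that do not move let the fingers close. It gives the time, the measured TCP pose, the force, the opening and the grip force at its end, in the units of the state.
- bot.get_obs(): the state, without advancing time (a new reading comes with each control period).
- imaging.read_camera(name): name is "side" or "top" or "wrist"; returns the picture (400x640x3 uint8, red, green, blue); there is no depth.
- imaging.calibration(name): a dict with "fx", "fy", "cx", "cy" (pixels), "extrinsics" (4x4, takes a point from world to camera coordinates). Camera axes: x right, y up, looking along -z (the intrinsics and any distortion apply to the point x, -y, -z); pixel columns grow to the right and rows downward; lengths in m; the calibration is good to about 2 mm. A picture is of the moment at which its call begins: read the wrist's pose just before it. calibration takes no time and is no camera call; for the wrist camera it gives the pose at the moment of the call.
- bot.hand_in(): hands the job in; it is judged then, once.
The state is a dict: "t": time; "q": joint angles; "joint_vel": joint speeds; "joint_torque": joint torques, N m; "eef_pos": TCP position; "tool_rot": TCP orientation; "contact_force": force on the tool from outside, world axes, zero at the start; "torque": the same for the moment, N m; "gripper_width": opening from 0.0 (shut) to 1.0 (fully open); "grasp_force": force on a finger pad.
Only numpy, scipy, OpenCV 4.12 (cv2) and the standard library are available. Lean on these libraries where they do the work, as an engineer would, in place of code of your own. Each camera call takes 0.05 s, during which the arm holds its last target. There are 200 camera calls.

## Working session

There is one attempt and no reset: what is moved stays moved. The work goes in short steps, Python scripts to look and compute and a tool call to move; the robot and the scene stay as the last step left them, time stands still between calls to the robot, and variables do not carry over. Pictures are saved under pics/ and viewed, at most 10 in all, crops included, and the job is handed in when it is done.

Besides the shell and the picture viewer there is one more tool, called after "Request:" by a JSON object that holds its "method" and its "body". carry_out: Moves the arm, as the interface text tells. Its arguments: {"type":"object","properties":{"targets":{"type":"array"},"force":{"type":"number"}},"required":["targets"]}

```bash
mkdir -p pics; ls; python3 - <<'E'
from station import bot, imaging
import cv2, numpy as np
o=bot.get_obs()
for k in o: print(k, np.round(o[k],4))
print(bot.pinch_z)
for n in ("top","side","wrist"):
    c=imaging.calibration(n); print(n,{k:np.round(v,4).tolist() for k,v in c.items()})
    im=imaging.read_camera(n); np.save(f"pics/{n}0.npy",im)
    cv2.imwrite(f"pics/{n}0.png",im[:,:,::-1])
E
```

```text
pics
t 0.0
q [-1.3801  0.4778  0.0224  1.5565 -0.0115  1.1093 -0.0831]
joint_vel [ 0.0005 -0.0018 -0.0005  0.0007  0.0007  0.0005 -0.0013]
joint_torque [-8.00000e-04 -5.96453e+01  1.60700e+00 -2.81207e+01  1.23000e-02
  9.40000e-03  0.00000e+00]
eef_pos [0.1985 0.6445 0.2303]
tool_rot [-1.000e-04  1.488e-01  9.889e-01 -9.000e-04]
contact_force [0.2142 0.4541 0.4041]
torque [-0.0047 -0.0249  0.0715]
grasp_force 0.0
gripper_width 1.0001
0.0187
top {'fx': 395.1045, 'fy': 395.1045, 'cx': 317.7162, 'cy': 201.1312, 'extrinsics': [[0.0183, -0.9997, -0.0178, 0.056], [0.9852, 0.015, 0.1709, -0.5476], [-0.1706, -0.0207, 0.9851, -0.9179], [0.0, 0.0, 0.0, 1.0]]}
side {'fx': 513.9987, 'fy': 513.9987, 'cx': 308.7588, 'cy': 199.9896, 'extrinsics': [[-0.9775, -0.2107, 0.011, 0.5656], [0.1581, -0.6966, 0.6998, -0.092], [-0.1398, 0.6858, 0.7142, -1.2846], [0.0, 0.0, 0.0, 1.0]]}
wrist {'fx': 312.6039, 'fy': 312.6039, 'cx': 322.4482, 'cy': 198.511, 'extrinsics': [[0.2946, 0.9556, -0.0017, -0.6747], [-0.9137, 0.2812, -0.2935, 0.0373], [-0.28, 0.0881, 0.956, -0.3794], [0.0, 0.0, 0.0, 1.0]]}
```

View pics/top0.png

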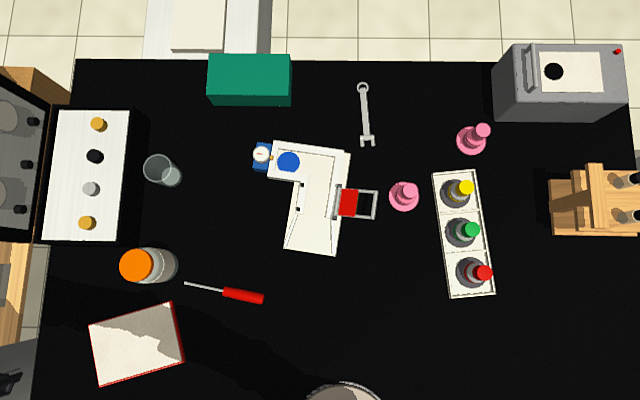

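View pics/side0.png

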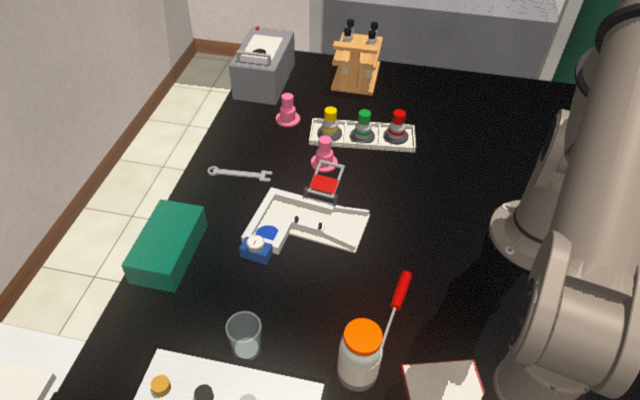

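Candidates for "yellow":
- Yellow knob in the tray's end cell: top (466,187), side (330,115).
- Pink lookalikes: top (403,196) and (472,138).
- Jar with orange cap: (135,265).
- Amber panel knobs: (98,124) and (86,223).

I choose the yellow knob in the tray. Next I check it in a crop and measure.

```bash
cat > h.py <<'E'
import numpy as np, cv2
from station import bot, imaging
def ray(cal,u,v):
    E=np.array(cal["extrinsics"]);R=E[:3,:3];t=E[:3,3]
    d=np.array([(u-cal["cx"])/cal["fx"],-(v-cal["cy"])/cal["fy"],-1.])
    d=R.T@d; return -R.T@t, d/np.linalg.norm(d)
def plane(cal,uv,z):
    o,d=ray(cal,*uv); return o+d*(z-o[2])/d[2]
def tri(obs):
    A=np.zeros((3,3));b=np.zeros(3);L=[]
    for c,uv in obs:
        o,d=ray(c,*uv);P=np.eye(3)-np.outer(d,d);A+=P;b+=P@o;L.append((P,o))
    x=np.linalg.solve(A,b); return x,[round(float(np.linalg.norm(P@(x-o))),4) for P,o in L]
def proj(cal,p):
    E=np.array(cal["extrinsics"]);c=E[:3,:3]@np.asarray(p)+E[:3,3]
    return np.array([cal["cx"]+cal["fx"]*c[0]/-c[2],cal["cy"]-cal["fy"]*c[1]/-c[2]])
def blob(im,h0,h1,box,s=120,v=60):
    hsv=cv2.cvtColor(im,cv2.COLOR_RGB2HSV);m=cv2.inRange(hsv,(h0,s,v),(h1,255,255))
    k=np.zeros_like(m);x0,y0,x1,y1=box;k[y0:y1,x0:x1]=m[y0:y1,x0:x1]
    n,l,st,ce=cv2.connectedComponentsWithStats(k)
    return sorted([(int(st[i,4]),ce[i].round(1).tolist(),st[i,:4].tolist()) for i in range(1,n)],reverse=True)[:2]
E
python3 - <<'E'
from h import *
T,S=imaging.calibration("top"),imaging.calibration("side")
t,s=np.load("pics/top0.npy"),np.load("pics/side0.npy")
B={"yellow":(22,34,(440,170,490,210),(310,100,345,145)),"green":(45,85,(440,215,490,245),(350,105,378,145)),
"red":(0,8,(450,255,500,290),(380,105,412,145)),"blue":(105,128,(272,140,305,175),(255,220,280,240)),"plate":(0,8,(330,180,362,220),(300,170,350,200))}
for k,(a,b,bt,bs) in B.items():
    x=blob(t,a,b,bt);y=blob(s,a,b,bs);print(k,x,y)
    if x and y:
        p,e=tri([(T,x[0][1]),(S,y[0][1])]);print("   ",p.round(4),e, "blue z6:",plane(T,x[0][1],.006).round(4),plane(S,y[0][1],.006).round(4))
a=cv2.resize(t[125:270,240:385],None,fx=4,fy=4,interpolation=cv2.INTER_CUBIC)
b=cv2.resize(t[165:215,440:490],(200,200),interpolation=cv2.INTER_CUBIC)
o=np.zeros((580,790,3),np.uint8);o[:,:580]=a;o[:200,585:785]=b
cv2.imwrite("pics/crop1.png",o[:,:,::-1])
E
```

```text
yellow [(238, [464.3, 187.7], [455, 180, 19, 16]), (50, [451.3, 194.6], [448, 184, 13, 18])] [(183, [330.1, 113.4], [324, 106, 13, 16]), (39, [329.7, 130.3], [322, 128, 16, 5])]
    [ 0.5769 -0.2792  0.0839] [0.0007, 0.0007] blue z6: [ 0.5942 -0.3069  0.006 ] [ 0.5926 -0.3851  0.006 ]
green [(217, [470.6, 229.2], [461, 222, 19, 15]), (30, [454.8, 232.1], [453, 224, 7, 17])] [(169, [364.2, 115.9], [358, 109, 14, 16]), (25, [362.3, 133.2], [356, 131, 14, 5])]
    [ 0.4787 -0.2892  0.0841] [0.0012, 0.0012] blue z6: [ 0.4883 -0.3178  0.006 ] [ 0.4854 -0.3964  0.006 ]
red [(262, [482.3, 272.4], [472, 265, 21, 16]), (39, [466.2, 271.8], [464, 263, 7, 19])] [(182, [398.6, 116.3], [392, 109, 15, 16]), (47, [395.6, 133.0], [389, 129, 16, 7])]
    [ 0.3811 -0.3114  0.0829] [0.0012, 0.0012] blue z6: [ 0.3823 -0.3413  0.006 ] [ 0.3792 -0.4188  0.006 ]
blue [(358, [288.1, 161.6], [277, 152, 23, 20])] [(210, [267.1, 231.8], [256, 226, 22, 14])]
    [0.6534 0.144  0.0156] [0.0007, 0.0007] blue z6: [0.6569 0.145  0.006 ] [0.6553 0.1362 0.006 ]
plate [(476, [347.8, 202.0], [338, 188, 20, 29])] [(406, [323.6, 183.3], [309, 174, 29, 20])]
    [ 0.5424 -0.0073  0.0631] [0.0005, 0.0005] blue z6: [ 0.5527 -0.0106  0.006 ] [ 0.5515 -0.0663  0.006 ]
```

View pics/crop1.png

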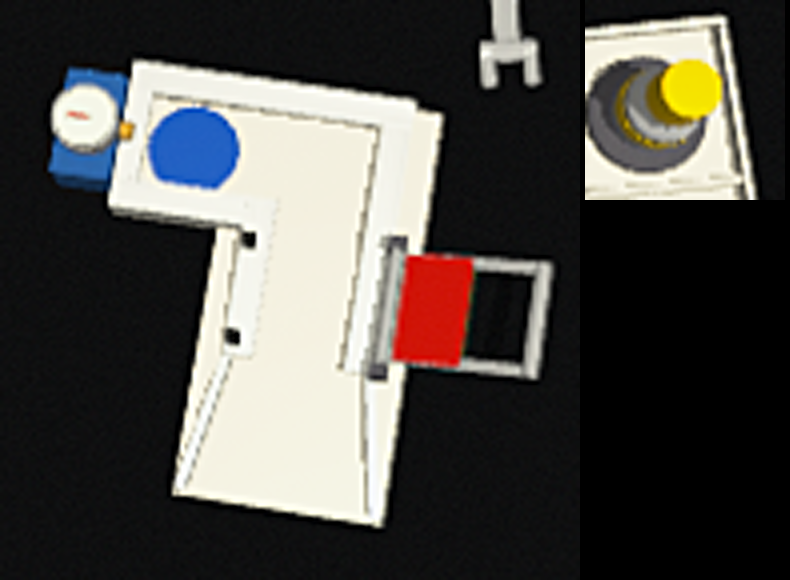

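The crop shows the yellow knob and band in the tray's end cell. The dock has its blue port at the upper left, the red gate folded out to the right, and black rests on the left lip. The gate seems partly raised. I move above the dock to look with the wrist camera.

Request:
{"method": "carry_out", "body": {"targets": [[-3.5,-3.1,-0.2,0,1],[-3.5,-3.1,-0.2,0,1],[-3.5,-3.1,-0.2,0,1],[-3.5,-3.1,-0.2,0,1],[-3.5,-3.1,-0.2,0,1],[-3.5,-3.1,-0.2,0,1],[-3.5,-3.1,-0.2,0,1],[-3.5,-3.1,-0.2,0,1],[-3.5,-3.1,-0.2,0,1],[-3.5,-3.1,-0.2,0,1],[-3.5,-3.1,-0.2,0,1],[-3.5,-3.1,-0.2,0,1]]}}

```text
t: 1.35
eef_pos: [0.4911, 0.1642, 0.2555]
tool_rot: [0.0, 0.149, 0.989, 0.0]
contact_force: [-0.0, 0.3, 0.2]
gripper_width: 0.997
grasp_force: 0.0
```

Request:
{"method": "carry_out", "body": {"targets": [[-3.5,-3.1,0,0,1],[-3.5,-3.1,0,0,1],[-3.5,-3.1,0,0,1],[0,0,0,0,1],[0,0,0,0,1],[0,0,0,0,1]]}}

```text
t: 1.95
eef_pos: [0.5629, 0.0475, 0.255]
tool_rot: [-0.001, 0.148, 0.989, 0.0]
contact_force: [0.1, 0.5, 0.4]
gripper_width: 1.003
grasp_force: 0.0
```

```bash
python3 - <<'E'
from h import *
o=bot.get_obs();print(o["t"],o["eef_pos"].round(4),np.round(o["tool_rot"],4))
import pickle
c=imaging.calibration("wrist");im=imaging.read_camera("wrist")
pickle.dump((c,im),open("pics/w1.pkl","wb"));cv2.imwrite("pics/w1.png",im[:,:,::-1])
E
```

```text
1.95 [0.5629 0.0475 0.255 ] [-5.000e-04  1.481e-01  9.890e-01  2.000e-04]
```

View pics/w1.png

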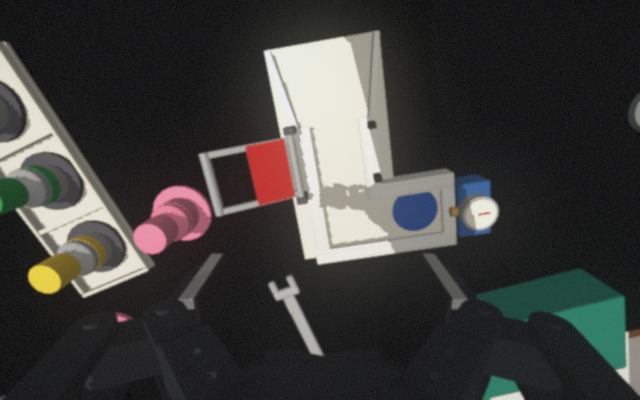

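The wrist view (upside down) shows the dock. The hinge knuckles are at (290,130) and (305,200), the bar ends at (203,153) and (220,215), the blue disc at (414,210), and the yellow can at lower left (45,277). I triangulate these with the top view.

```bash
python3 - <<'E'
from h import *
import pickle
W,w=pickle.load(open("pics/w1.pkl","rb"))
T=imaging.calibration("top");t=np.load("pics/top0.npy")
S=imaging.calibration("side")
top=lambda x,y:(x/4+240-.375,y/4+125-.375)
ob={"hingeA":((290,130),top(377,371)),"hingeB":((305,199),top(397,242)),
"barA":((207,154),top(533,374)),"barB":((221,214),top(546,266)),
"disc":(blob(w,105,128,(380,180,440,235))[0][1],(288.1,161.6)),
"plate":(blob(w,0,8,(230,120,300,215))[0][1],(347.8,202.0))}
for k,(a,b) in ob.items():
    p,e=tri([(W,a),(T,b)]);print(k,np.round(a,1),p.round(4),e,plane(W,a,.006).round(4),plane(W,a,.048).round(4),plane(T,b,.048).round(4))
y=blob(w,20,34,(20,220,110,300));print(y)
p,e=tri([(W,y[0][1]),(T,(464.3,187.7)),(S,(330.1,113.4))]);print("yellow",p.round(4),e)
# line directions at known heights
for n,a,b,z in (("apron end",(265,50),(380,31),.006),("far lip outer",(318,263),(457,243),.026),("slot edge gate side",(311,128),(330,246),.026)):
    P,Q=plane(W,a,z),plane(W,b,z);d=Q-P;print(n,P.round(4),Q.round(4),"ang",np.degrees(np.arctan2(d[1],d[0])).round(2),np.linalg.norm(d).round(4))
for n,a,b,z in (("far lip outer T",(135,62),(415,103),.026),("apron end T",(175,493),(381,524),.006),("slot inner T",(348,365),(378,128),.026)):
    P,Q=plane(T,top(*a),z),plane(T,top(*b),z);d=Q-P;print(n,P.round(4),Q.round(4),"ang",np.degrees(np.arctan2(d[1],d[0])).round(2))
print("pink foot", plane(W,(183,213),.008).round(4),plane(T,(403,199),.008).round(4))
E
```

```text
hingeA [290 130] [0.5091 0.0253 0.0297] [0.0006, 0.0006] [0.5097 0.0229 0.006 ] [0.5077 0.0279 0.048 ] [0.5071 0.0253 0.048 ]
hingeB [305 199] [0.5962 0.0134 0.0127] [0.0015, 0.0015] [0.5993 0.0131 0.006 ] [0.5877 0.0192 0.048 ] [0.5872 0.0139 0.048 ]
barA [207 154] [ 0.5059 -0.0685  0.0508] [0.0006, 0.0006] [ 0.5072 -0.0861  0.006 ] [ 0.5054 -0.0693  0.048 ] [ 0.5068 -0.069   0.048 ]
barB [221 214] [ 0.5715 -0.0752  0.0631] [0.001, 0.001] [ 0.5864 -0.1     0.006 ] [ 0.5762 -0.0817  0.048 ] [ 0.5735 -0.0773  0.048 ]
disc [414.8 210.7] [0.6539 0.1447 0.0151] [0.0007, 0.0007] [0.6574 0.1471 0.006 ] [0.6395 0.1388 0.048 ] [0.6452 0.1408 0.048 ]
plate [269.4 171.5] [ 0.5439 -0.0077  0.0554] [0.0003, 0.0003] [ 0.5511 -0.0189  0.006 ] [ 0.5447 -0.0094  0.048 ] [ 0.5455 -0.0082  0.048 ]
[(1519, [52.8, 273.4], [27, 254, 53, 41]), (275, [94.0, 246.8], [73, 236, 33, 31])]
yellow [ 0.5776 -0.2795  0.0821] [0.0019, 0.0005, 0.0017]
apron end [0.4165 0.0244 0.006 ] [0.4361 0.1547 0.006 ] ang 81.47 0.1318
far lip outer [0.6832 0.0051 0.026 ] [0.7085 0.1862 0.026 ] ang 82.07 0.1828
slot edge gate side [0.5138 0.0493 0.026 ] [0.6642 0.0274 0.026 ] ang -8.3 0.152
far lip outer T [0.7079 0.1827 0.026 ] [0.6828 0.0026 0.026 ] ang -97.92
apron end T [0.4337 0.1499 0.006 ] [0.4168 0.0209 0.006 ] ang -97.48
slot inner T [0.5135 0.0429 0.026 ] [0.666 0.026 0.026] ang -6.32
pink foot [ 0.5699 -0.1465  0.008 ] [ 0.5622 -0.1503  0.008 ]
```

Request:
{"method": "carry_out", "body": {"targets": [[0,0,0,-4.4,1],[0,0,0,-4.4,1],[-0.8,-4,0.6,0,1],[-0.8,-4,0.6,0,1],[-0.8,-4,0.6,0,1],[-0.8,-4,0.6,0,1],[-0.7,-4,0.6,0,1],[-0.7,-4,0.6,0,1],[-0.8,-4,0.6,0,1],[-0.8,-4,0.6,0,1],[0,0,0,0,1],[0,0,0,0,1]]}}

```text
t: 3.2
eef_pos: [0.5785, -0.2788, 0.2069]
tool_rot: [-0.0, 0.073, 0.997, 0.0]
contact_force: [0.4, 0.9, -0.6]
gripper_width: 1.002
grasp_force: 0.0
```

```bash
cat >> h.py <<'E'
def go(target,o=None):
    "total shift in cm along the tool axes to reach a world TCP target; tool-y angle"
    from scipy.spatial.transform import Rotation as R
    o=o or bot.get_obs();q=o["tool_rot"];M=R.from_quat([q[1],q[2],q[3],q[0]]).as_matrix()
    print("tool shift cm",(M.T@(np.asarray(target)-o["eef_pos"])*100).round(2),"tool-y deg",np.degrees(np.arctan2(M[1,1],M[0,1])).round(2),"pos",o["eef_pos"].round(4),"F",np.round(o["contact_force"],1),"t",round(float(o["t"]),2))
E
python3 - <<'E'
from h import *
import pickle
c=imaging.calibration("wrist");im=imaging.read_camera("wrist")
pickle.dump((c,im),open("pics/w2.pkl","wb"));cv2.imwrite("pics/w2.png",im[:,:,::-1])
b=blob(im,20,34,(100,100,540,400));print(b)
T,S=imaging.calibration("top"),imaging.calibration("side")
print(tri([(c,b[0][1]),(T,(464.3,187.7)),(S,(330.1,113.4))]), plane(c,b[0][1],.085))
go([.5776,-.2795,.057])
E
```

```text
[(1422, [321.3, 192.3], [301, 170, 42, 45]), (56, [321.3, 158.5], [305, 156, 33, 8])]
(array([ 0.57733432, -0.27901561,  0.08428871]), [0.0011, 0.0002, 0.0012]) [ 0.57830161 -0.278983    0.085     ]
tool shift cm [ 0.11 -0.25 15.  ] tool-y deg 81.8 pos [ 0.5791 -0.2774  0.207 ] F [-0.6  0.6 -0.4] t 3.25
```

View pics/w2.png

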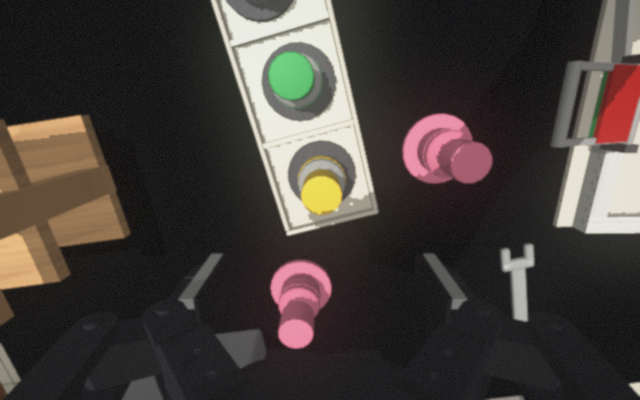

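The wrist view shows the yellow knob centred at (321,192), between the green can and a pink lookalike behind, with clearance on all sides. I descend and grasp.

Request:
{"method": "carry_out", "body": {"targets": [[0.1,-0.1,3,0,1],[0,0,3,0,1],[0,0,3,0,1],[0,0,3,0,1],[0,0,2,0,1],[0,0,1,0,1],[0,0,0,0,1],[0,0,0,0,-1],[0,0,0,0,-1],[0,0,0,0,-1],[0,0,0,0,-1],[0,0,0,0,-1]], "force": 45}}

```text
t: 4.45
eef_pos: [0.5781, -0.2803, 0.0584]
tool_rot: [0.001, 0.073, 0.997, 0.0]
contact_force: [-1.1, 2.3, 6.3]
gripper_width: 0.409
grasp_force: 44.3
```

Request:
{"method": "carry_out", "body": {"targets": [[0,0,0,0,-1],[0,0,0,0,-1],[0,0,-0.5,0,-1],[0,0,-1.5,0,-1],[0,0,-2,0,-1],[0,0,-3,0,-1],[0,0,-3,0,-1],[0,0,-3,0,-1],[0,0,0,0,-1]]}}

```text
t: 5.35
eef_pos: [0.5796, -0.282, 0.1925]
tool_rot: [0.004, 0.073, 0.997, -0.001]
contact_force: [0.2, -0.8, -4.9]
gripper_width: 0.41
grasp_force: 45.9
```

```bash
python3 - <<'E'
from h import *
import pickle
o=bot.get_obs();print(o["gripper_width"],o["grasp_force"])
c=imaging.calibration("wrist");im=imaging.read_camera("wrist")
cv2.imwrite("pics/w3.png",im[100:,100:540,::-1])
go([.4707,.0819,.19])
E
```

```text
0.40978229913006026 45.863213539123535
tool shift cm [15.92 34.35 -0.13] tool-y deg 81.66 pos [ 0.5784 -0.2811  0.1897] F [-0.2  1.  -4.9] t 5.4
```

View pics/w3.png

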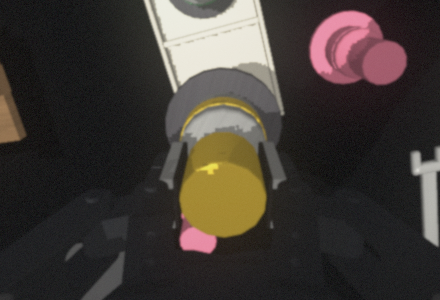

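The can is held squarely in the fingers; its flange is at (223,110) in the crop. I carry it over the apron and stop above the guides to check.

Request:
{"method": "carry_out", "body": {"targets": [[1.8,3.8,0,0,-1],[1.8,3.8,0,0,-1],[1.8,3.8,0,0,-1],[1.8,3.8,0,0,-1],[1.8,3.8,0,0,-1],[1.8,3.8,0,0,-1],[1.7,3.8,0,0,-1],[1.7,3.8,0,0,-1],[1.7,3.9,0,0,-1],[0,0,0,0,-1],[0,0,0,0,-1]]}}

```text
t: 6.5
eef_pos: [0.4683, 0.0829, 0.186]
tool_rot: [-0.001, 0.071, 0.997, -0.001]
contact_force: [0.1, -0.4, -4.3]
gripper_width: 0.408
grasp_force: 46.7
```

Request:
{"method": "carry_out", "body": {"targets": [[0,0,3,0,-1],[0,0,3,0,-1],[0,0,2,0,-1],[0,0,1.5,0,-1],[0,0,0,0,-1],[0,0,0,0,-1],[0,0,0,0,-1]]}}

```text
t: 7.2
eef_pos: [0.4704, 0.0816, 0.0929]
tool_rot: [0.001, 0.073, 0.997, 0.0]
contact_force: [0.1, 0.4, -3.5]
gripper_width: 0.408
grasp_force: 46.6
```

```bash
python3 - <<'E'
from h import *
go([.4707,.0819,.0595]);c=imaging.calibration("wrist");im=imaging.read_camera("wrist");t=imaging.read_camera("top")
np.save("pics/w4.npy",im);np.save("pics/top4.npy",t)
a=cv2.resize(t[140:270,250:390],None,fx=3,fy=3,interpolation=cv2.INTER_CUBIC)
o=np.zeros((400,800,3),np.uint8);o[:390,:420]=a;o[:,420:]=im[:,130:510]
cv2.imwrite("pics/c4.png",o[:,:,::-1])
go([.4707,.0819,.0595])
E
```

```text
tool shift cm [-0.02  0.03  3.34] tool-y deg 81.62 pos [0.4704 0.0816 0.0929] F [ 0.1  0.4 -3.5] t 7.2
tool shift cm [-0.02 -0.01  3.36] tool-y deg 81.66 pos [0.4705 0.082  0.0931] F [ 0.3 -0.3 -4.9] t 7.3
```

View pics/c4.png

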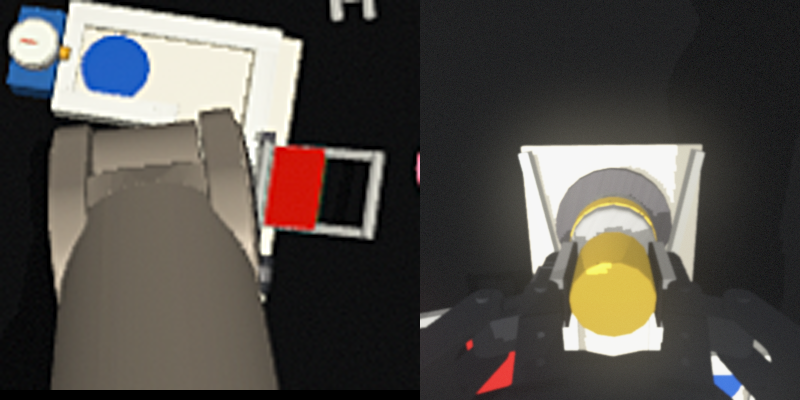

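The foot sits centred between the guides: in the wrist crop it spans columns 557–667 and the apron corners are at 520 and 702. I set it down.

Request:
{"method": "carry_out", "body": {"targets": [[0,0,1,0,-1],[0,0,1,0,-1],[0,0,0.7,0,-1],[0,0,0.4,0,-1],[0,0,0,0,-1],[0,0,0,0,-1]]}}

```text
t: 7.9
eef_pos: [0.4698, 0.0821, 0.0612]
tool_rot: [-0.0, 0.073, 0.997, -0.0]
contact_force: [0.4, -0.3, -3.2]
gripper_width: 0.409
grasp_force: 46.8
```

Request:
{"method": "carry_out", "body": {"targets": [[0,0,0.1,0,-1],[0,0,0.1,0,-1],[0,0,0,0,-1],[0,0,0,0,-1]]}}

```text
t: 8.3
eef_pos: [0.4699, 0.0822, 0.0595]
tool_rot: [0.0, 0.073, 0.997, 0.0]
contact_force: [0.1, 1.2, -4.0]
gripper_width: 0.408
grasp_force: 46.9
```

Request:
{"method": "carry_out", "body": {"targets": [[0,0,0.1,0,-1],[0,0,0,0,-1],[0,0,0,0,-1]]}}

```text
t: 8.6
eef_pos: [0.4702, 0.0824, 0.0593]
tool_rot: [0.0, 0.073, 0.997, 0.0]
contact_force: [-3.8, 0.9, 9.5]
gripper_width: 0.41
grasp_force: 48.0
```

Request:
{"method": "carry_out", "body": {"targets": [[0,0,0.1,0,-1],[0,0,0,0,-1],[0,0,0,0,-1]]}}

```text
t: 8.9
eef_pos: [0.4702, 0.0825, 0.0592]
tool_rot: [0.0, 0.073, 0.997, 0.001]
contact_force: [-6.9, 0.3, 22.7]
gripper_width: 0.402
grasp_force: 49.4
```

Request:
{"method": "carry_out", "body": {"targets": [[0,0,-0.1,0,-1],[0,0,-0.1,0,-1],[0,0,0,0,-1],[-1,0,0,0,-1],[-1,0,0,0,-1],[-1,0,0,0,-1],[0,0,0,0,-1]], "force": 30}}

```text
t: 9.6
eef_pos: [0.5019, 0.0775, 0.0594]
tool_rot: [0.002, 0.073, 0.997, 0.0]
contact_force: [2.3, -1.5, 1.8]
gripper_width: 0.41
grasp_force: 47.4
```

Request:
{"method": "carry_out", "body": {"targets": [[-1,0,0,0,-1],[-1,0,0,0,-1],[-1,0,0,0,-1],[0,0,0,0,-1]]}}

```text
t: 10.0
eef_pos: [0.5309, 0.0733, 0.0595]
tool_rot: [0.001, 0.073, 0.997, 0.0]
contact_force: [1.9, -0.7, 2.2]
gripper_width: 0.411
grasp_force: 47.4
```

Request:
{"method": "carry_out", "body": {"targets": [[-1.5,0,0,0,-1],[-1.5,0,0,0,-1],[-1.5,0,0,0,-1],[-1.5,0,0,0,-1],[-1.5,0,0,0,-1],[-1.5,0,0,0,-1],[-1,0,0,0,-1],[0,0,0,0,-1]]}}

```text
t: 10.8
eef_pos: [0.6296, 0.0588, 0.0595]
tool_rot: [0.001, 0.073, 0.997, 0.0]
contact_force: [1.6, 0.2, 1.8]
gripper_width: 0.408
grasp_force: 47.5
```

```bash
python3 - <<'E'
from h import *
go([.6449,.0567,.0595])
E
```

```text
tool shift cm [-1.54  0.02  0.  ] tool-y deg 81.66 pos [0.6296 0.0588 0.0595] F [1.6 0.2 1.8] t 10.8
```

Request:
{"method": "carry_out", "body": {"targets": [[-1,0,0,0,-1],[-0.5,0,0,0,-1],[0,0,0,0,-1],[0,1,0,0,-1],[0,1,0,0,-1],[0,0,0,0,-1]]}}

```text
t: 11.4
eef_pos: [0.6461, 0.0792, 0.0594]
tool_rot: [0.0, 0.071, 0.997, 0.001]
contact_force: [-0.3, 0.7, 4.8]
gripper_width: 0.413
grasp_force: 47.6
```

Request:
{"method": "carry_out", "body": {"targets": [[0,1,0,0,-1],[0,1,0,0,-1],[0,1,0,0,-1],[0,0,0,0,-1]]}}

```text
t: 11.8
eef_pos: [0.6506, 0.1098, 0.0595]
tool_rot: [0.0, 0.071, 0.997, 0.001]
contact_force: [0.2, 1.3, 5.2]
gripper_width: 0.409
grasp_force: 47.6
```

Request:
{"method": "carry_out", "body": {"targets": [[0,1,0,0,-1],[0,1,0,0,-1],[0,1,0,0,-1],[0,0.3,0,0,-1],[0,0,0,0,-1],[0,0,0,0,-1]]}}

```text
t: 12.4
eef_pos: [0.6552, 0.1416, 0.0594]
tool_rot: [0.0, 0.072, 0.997, 0.001]
contact_force: [-0.3, -0.1, 5.0]
gripper_width: 0.408
grasp_force: 47.6
```

Request:
{"method": "carry_out", "body": {"targets": [[0,0.2,0,0,-1],[0,0.2,0,0,-1],[0,0,0,0,-1],[0,0,0,0,-1]]}}

```text
t: 12.8
eef_pos: [0.6556, 0.1435, 0.0594]
tool_rot: [0.0, 0.072, 0.997, -0.0]
contact_force: [-0.3, -2.4, 5.2]
gripper_width: 0.41
grasp_force: 47.7
```

Request:
{"method": "carry_out", "body": {"targets": [[0,0.2,0,0,-1],[0,0,0,0,-1],[0,0,0,0,-1]]}}

```text
t: 13.1
eef_pos: [0.6559, 0.1453, 0.0594]
tool_rot: [0.0, 0.072, 0.997, -0.0]
contact_force: [0.3, -2.3, 5.7]
gripper_width: 0.406
grasp_force: 47.7
```

Request:
{"method": "carry_out", "body": {"targets": [[0,0.2,0,0,-1],[0,0,0,0,-1],[0,0,0,0,-1]]}}

```text
t: 13.4
eef_pos: [0.6562, 0.1473, 0.0594]
tool_rot: [0.0, 0.072, 0.997, -0.0]
contact_force: [-0.3, -3.4, 6.0]
gripper_width: 0.407
grasp_force: 47.7
```

Request:
{"method": "carry_out", "body": {"targets": [[0,0.2,0,0,-1],[0,0,0,0,-1],[0,0,0,0,-1]]}}

```text
t: 13.7
eef_pos: [0.6562, 0.1475, 0.0593]
tool_rot: [-0.0, 0.073, 0.997, -0.001]
contact_force: [-0.2, -6.4, 6.8]
gripper_width: 0.411
grasp_force: 47.8
```

Request:
{"method": "carry_out", "body": {"targets": [[0,0.2,0,0,-1],[0,0,0,0,-1],[0,0,0,0,-1]]}}

```text
t: 14.0
eef_pos: [0.6563, 0.1477, 0.0594]
tool_rot: [-0.001, 0.074, 0.997, -0.002]
contact_force: [-1.5, -9.0, 8.4]
gripper_width: 0.406
grasp_force: 48.0
```

It is home: the force rises with no further travel. I relax the push, release and lift.

Request:
{"method": "carry_out", "body": {"targets": [[0,-0.2,0,0,-1],[0,-0.1,0,0,-1],[0,0,0,0,-1],[0,0,0,0,0.2],[0,0,0,0,0.2],[0,0,0,0,0.2],[0,0,-0.5,0,0.2],[0,0,-1,0,0.2],[0,0,-2,0,0.2],[0,0,-3,0,0.2],[0,0,-3,0,0.2],[0,0,-2,0,0.2]]}}

```text
t: 15.2
eef_pos: [0.6573, 0.148, 0.1778]
tool_rot: [0.002, 0.073, 0.997, 0.001]
contact_force: [1.0, -0.3, -1.0]
gripper_width: 0.598
grasp_force: 0.0
```

```bash
python3 - <<'E'
from h import *
ux,uy=np.array([.990,-.143]),np.array([.143,.990])
O=.540*ux+.1490*uy; b=O-.142*uy; print("origin",O,"bar",b)
go([*b,.17])
E
```

```text
origin [0.555907 0.07029 ] bar [ 0.535601 -0.07029 ]
tool shift cm [  8.88 -23.36   0.71] tool-y deg 81.66 pos [0.6573 0.148  0.1778] F [ 1.  -0.3 -1. ] t 15.2
```

Request:
{"method": "carry_out", "body": {"targets": [[1.3,-3.3,0,0,0.2],[1.3,-3.3,0,0,0.2],[1.3,-3.3,0,0,0.2],[1.3,-3.3,0,0,0.2],[1.3,-3.3,0,0,0.2],[1.2,-3.4,0,0,0.2],[1.2,-3.4,0.4,0,0.2],[0,0,0.4,0,0.2],[0,0,0,0,0.2],[0,0,0,0,0.2]]}}

```text
t: 16.2
eef_pos: [0.5352, -0.0688, 0.1668]
tool_rot: [0.001, 0.072, 0.997, 0.0]
contact_force: [0.1, 0.2, 0.4]
gripper_width: 0.597
grasp_force: 0.0
```

```bash
python3 - <<'E'
from h import *
import pickle
c=imaging.calibration("wrist");o=bot.get_obs();im=imaging.read_camera("wrist");t=imaging.read_camera("top");s=imaging.read_camera("side")
pickle.dump((c,im),open("pics/w5.pkl","wb"));np.save("pics/top5.npy",t);np.save("pics/side5.npy",s)
go([.5356,-.0703,.034],o); print(proj(c,[.5356,-.0703,.048]))
a=cv2.resize(s[185:285,230:380],(300,200),interpolation=cv2.INTER_CUBIC)
p=np.zeros((400,800,3),np.uint8);p[:,:500]=im[:,70:570];p[:200,500:]=a
cv2.imwrite("pics/c5.png",p[:,:,::-1])
E
```

```text
tool shift cm [-0.05 -0.16 13.28] tool-y deg 81.75 pos [ 0.5352 -0.0688  0.1668] F [0.1 0.2 0.4] t 16.2
[319.80180245 193.92079338]
```

View pics/c5.png

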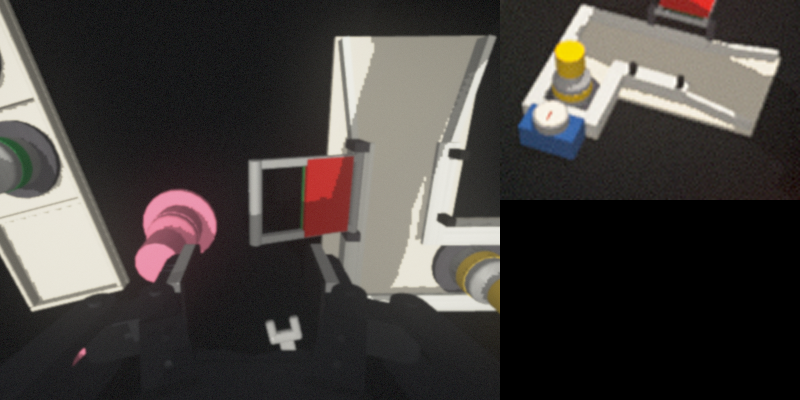

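The wrist view shows the bar from (325,160) to (326,245) in full-image columns, lying between the fingers. The side inset shows the yellow can at the port beside the blue block. I triangulate the bar.

```bash
python3 - <<'E'
from h import *
import pickle
W1,_=pickle.load(open("pics/w1.pkl","rb"));W5,w=pickle.load(open("pics/w5.pkl","rb"));T=imaging.calibration("top")
S=imaging.calibration("side")
g=cv2.cvtColor(w,cv2.COLOR_RGB2GRAY)
for r in (185,200,215): print(r,g[r,312:345].tolist())
t=np.load("pics/top0.npy");gt=cv2.cvtColor(t,cv2.COLOR_RGB2GRAY);print(gt[205,366:384].tolist())
p=tri([(W1,(214,184)),(T,(374.5,204.6)),(W5,(326,202.5))]);print(p)
p2=tri([(T,(374.5,204.6)),(W5,(326,202.5))]);print(p2)
for z in (.048,.055,.062):print(plane(W5,(326,202.5),z))
for q in (W1,T,W5,S):print(proj(q,p[0]))
E
```

```text
185 [31, 34, 31, 36, 34, 48, 86, 128, 155, 171, 179, 183, 185, 185, 181, 175, 164, 151, 132, 105, 71, 41, 32, 31, 32, 34, 31, 27, 30, 28, 30, 24, 31]
200 [34, 36, 34, 33, 32, 39, 70, 111, 147, 168, 177, 182, 185, 183, 179, 174, 161, 148, 132, 105, 69, 38, 28, 30, 29, 32, 27, 32, 31, 25, 29, 30, 29]
215 [32, 33, 32, 28, 32, 31, 47, 73, 104, 126, 135, 139, 140, 140, 135, 125, 117, 110, 102, 86, 63, 35, 28, 27, 28, 32, 27, 30, 28, 27, 36, 34, 29]
[13, 17, 15, 16, 6, 3, 136, 181, 207, 204, 87, 0, 11, 15, 14, 14, 12, 13]
(array([ 0.53683759, -0.06743833,  0.06942505]), [0.0009, 0.003, 0.0021])
(array([ 0.5322718 , -0.06637136,  0.08841815]), [0.002, 0.002])
[ 0.54413115 -0.06606841  0.048     ]
[ 0.54188808 -0.06583234  0.055     ]
[ 0.53964502 -0.06559627  0.062     ]
[213.14494347 184.3008489 ]
[373.23582069 204.42751111]
[323.34995379 202.35502442]
[329.91521263 166.48424996]
```

The gate stands roughly 15° up, with the bar near z ≈ 0.070. I straddle the bar and grip it lightly.

Request:
{"method": "carry_out", "body": {"targets": [[-0.1,0.2,2.5,0,0.2],[0,0,2.5,0,0.2],[0,0,2.5,0,0.2],[0,0,2,0,0.2],[0,0,1.2,0,0.2],[0,0,0.8,0,0.2],[0,0,0,0,0.2],[0,0,0,0,-1],[0,0,0,0,-1],[0,0,0,0,-1],[0,0,0,0,-1],[0,0,0,0,-1]], "force": 20}}

```text
t: 17.55
eef_pos: [0.5365, -0.067, 0.0517]
tool_rot: [0.001, 0.072, 0.997, 0.001]
contact_force: [1.8, 4.1, -1.0]
gripper_width: 0.108
grasp_force: 20.7
```

```bash
python3 - <<'E'
from h import *
o=bot.get_obs();print(o["gripper_width"],o["grasp_force"]);go([.5356,-.0703,.034],o)
c=imaging.calibration("wrist");im=imaging.read_camera("wrist");cv2.imwrite("pics/w6.png",im[:,:,::-1])
uy=np.array([.143,.990]);d=o["eef_pos"][:2]@uy-.149;print("bar dock y",d)
th=np.arccos(min(1,(-50e-3-d)/.092));print("theta",np.degrees(th),"bar z",.048+.092*np.sin(th))
E
```

```text
0.10757658191137563 20.713936686515808
tool shift cm [ 0.04 -0.34  1.77] tool-y deg 81.74 pos [ 0.5365 -0.067   0.0517] F [ 1.8  4.1 -1. ] t 17.55
bar dock y -0.138631569101779
theta 15.552191869533631 bar z 0.07266667708785622
```

View pics/w6.png

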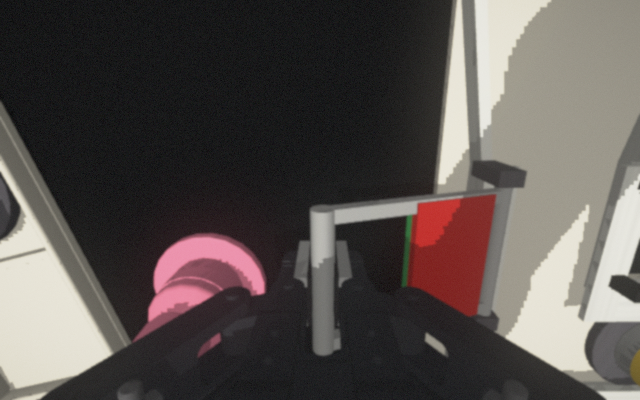

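The bar at (322,280) is held between the pads. I follow the arc.

Request:
{"method": "carry_out", "body": {"targets": [[0,0.5,-1.4,0,-1],[0,0.8,-1.4,0,-1],[0,1.0,-1.2,0,-1],[0,0,0,0,-1]]}}

```text
t: 18.0
eef_pos: [0.5396, -0.0435, 0.0922]
tool_rot: [0.0, 0.071, 0.997, 0.001]
contact_force: [2.2, 4.5, -4.1]
gripper_width: 0.105
grasp_force: 20.0
```

Request:
{"method": "carry_out", "body": {"targets": [[0,1.2,-1.0,0,-1],[0,1.4,-0.8,0,-1],[0,1.5,-0.6,0,-1],[0,1.6,-0.3,0,-1],[0,0,0,0,-1],[0,0,0,0,-1]]}}

```text
t: 18.6
eef_pos: [0.5472, 0.0103, 0.119]
tool_rot: [-0.0, 0.073, 0.997, -0.0]
contact_force: [-2.7, -0.1, 9.2]
gripper_width: 0.11
grasp_force: 20.7
```

Request:
{"method": "carry_out", "body": {"targets": [[0,1.6,0,0,-1],[0,1.6,0.3,0,-1],[0,1.5,0.6,0,-1],[0,1.4,0.8,0,-1],[0,0,0,0,-1],[0,0,0,0,-1]]}}

```text
t: 19.2
eef_pos: [0.5557, 0.0714, 0.1009]
tool_rot: [-0.001, 0.073, 0.997, -0.0]
contact_force: [-1.3, 1.8, 0.6]
gripper_width: 0.105
grasp_force: 21.0
```

```bash
python3 - <<'E'
from h import *
o=bot.get_obs();go([.5356,-.0703,.034],o)
uy=np.array([.143,.990]);d=o["eef_pos"][:2]@uy-.149;print("dock y rel hinge",d+.05,"tcp z rel",o["eef_pos"][2]-.048+.021, "w",o["gripper_width"])
E
```

```text
tool shift cm [ -0.07 -14.31   6.69] tool-y deg 81.68 pos [0.5557 0.0714 0.1009] F [-1.3  1.8  0.6] t 19.2
dock y rel hinge 0.05112243467556375 tcp z rel 0.07390274992626668 w 0.10505562291075311
```

The gate is at about 125°. I re-grip 1 cm higher so the fingertips clear the lip at the end of the arc.

Request:
{"method": "carry_out", "body": {"targets": [[0,0,0,0,-0.5],[0,0,0,0,-0.5],[0,0,-0.5,0,-0.5],[0,0,-0.5,0,-0.5],[0,0,0,0,-1],[0,0,0,0,-1],[0,0,0,0,-1]]}}

```text
t: 19.9
eef_pos: [0.557, 0.0719, 0.112]
tool_rot: [0.001, 0.072, 0.997, 0.0]
contact_force: [2.0, 0.9, 4.5]
gripper_width: 0.106
grasp_force: 20.8
```

Request:
{"method": "carry_out", "body": {"targets": [[0,1.2,1.0,0,-1],[0,1.0,1.2,0,-1],[0,0.8,1.4,0,-1],[0,0,0,0,-1],[0,0,0,0,-1]]}}

```text
t: 20.4
eef_pos: [0.561, 0.1021, 0.0743]
tool_rot: [0.0, 0.072, 0.997, 0.0]
contact_force: [3.9, 3.3, -0.2]
gripper_width: 0.107
grasp_force: 21.0
```

Request:
{"method": "carry_out", "body": {"targets": [[0,0.6,1.5,0,-1],[0,0.3,1.5,0,-1],[0,0,0.6,0,-1],[0,0,0,0,-1],[0,0,0,0,-1]]}}

```text
t: 20.9
eef_pos: [0.562, 0.1107, 0.0387]
tool_rot: [0.0, 0.072, 0.997, 0.0]
contact_force: [3.0, 3.1, -0.8]
gripper_width: 0.107
grasp_force: 21.6
```

```bash
python3 - <<'E'
from h import *
o=bot.get_obs();go([.5356,-.0703,.034],o)
uy=np.array([.143,.990]);d=o["eef_pos"][:2]@uy-.149;print("dock y",d, "w",o["gripper_width"])
E
```

```text
tool shift cm [ -0.   -18.29   0.46] tool-y deg 81.69 pos [0.562  0.1107 0.0387] F [ 3.   3.1 -0.8] t 20.9
dock y 0.0409344147939783 w 0.10727549515585652
```

Request:
{"method": "carry_out", "body": {"targets": [[0,0,0.2,0,-1],[0,0,0.2,0,-1],[0,0,0,0,-1],[0,0,0,0,-1]]}}

```text
t: 21.3
eef_pos: [0.562, 0.1108, 0.0352]
tool_rot: [0.0, 0.072, 0.997, 0.0]
contact_force: [3.1, 3.3, -0.9]
gripper_width: 0.1
grasp_force: 21.7
```

Request:
{"method": "carry_out", "body": {"targets": [[0,0,0,0,-0.4],[0,0,0,0,-0.4],[0,0,-1.5,0,-0.4],[0,0,-2.5,0,-0.4],[0,0,0,0,-1],[0,0,0,0,-1],[0,0,0,0,-1],[0,0,0,0,-1]]}}

```text
t: 22.1
eef_pos: [0.5611, 0.1099, 0.0747]
tool_rot: [-0.001, 0.073, 0.997, -0.0]
contact_force: [-0.7, -0.1, 0.2]
gripper_width: -0.002
grasp_force: 0.0
```

Request:
{"method": "carry_out", "body": {"targets": [[0,0,1,0,-1],[0,0,0.5,0,-1],[0,0,0.3,0,-1],[0,0,0,0,-1],[0,0,0,0,-1]]}}

```text
t: 22.6
eef_pos: [0.5617, 0.11, 0.0571]
tool_rot: [-0.0, 0.073, 0.997, -0.0]
contact_force: [1.0, 0.3, -0.3]
gripper_width: 0.0
grasp_force: 0.0
```

Bar top when closed should be about 0.053; I feel down for it.

Request:
{"method": "carry_out", "body": {"targets": [[0,0,0.2,0,-1],[0,0,0.2,0,-1],[0,0,0.1,0,-1],[0,0,0,0,-1],[0,0,0,0,-1]]}}

```text
t: 23.1
eef_pos: [0.5622, 0.1103, 0.0529]
tool_rot: [0.0, 0.073, 0.997, 0.0]
contact_force: [-0.9, -0.2, 5.3]
gripper_width: -0.007
grasp_force: 2.6
```

Request:
{"method": "carry_out", "body": {"targets": [[0,0,0.2,0,-1],[0,0,0,0,-1],[0,0,0,0,-1]]}}

```text
t: 23.4
eef_pos: [0.5623, 0.1103, 0.0524]
tool_rot: [0.0, 0.073, 0.997, 0.001]
contact_force: [-7.0, 0.2, 19.8]
gripper_width: 0.0
grasp_force: 10.0
```

Request:
{"method": "carry_out", "body": {"targets": [[0,0,0.2,0,-1],[0,0,0,0,-1],[0,0,0,0,-1]]}}

```text
t: 23.7
eef_pos: [0.5624, 0.1103, 0.0518]
tool_rot: [0.0, 0.073, 0.997, 0.001]
contact_force: [-11.1, -0.5, 35.2]
gripper_width: -0.001
grasp_force: 17.6
```

The gate is firmly against its stop at z ≈ 0.052. I retract up and away, then check.

Request:
{"method": "carry_out", "body": {"targets": [[0,0,-0.5,0,-1],[0,0,-2,0,-1],[0,0,-3,0,-1],[0,0,-4,0,-1],[0,0,-4,0,-1],[4,0,-2,0,-1],[4,0,0,0,-1],[0,0,0,0,-1],[0,0,0,0,-1]]}}

```text
t: 24.6
eef_pos: [0.4821, 0.122, 0.2035]
tool_rot: [0.0, 0.072, 0.997, 0.0]
contact_force: [0.8, -0.6, -0.7]
gripper_width: -0.001
grasp_force: 0.0
```

```bash
python3 - <<'E'
from h import *
import pickle
W=imaging.calibration("wrist");w=imaging.read_camera("wrist");s=imaging.read_camera("side")
S=imaging.calibration("side");print(bot.get_obs()["eef_pos"])
print("yellow w",blob(w,20,34,(0,0,640,400)),"side",blob(s,22,34,(240,190,300,250)))
p=[blob(w,20,34,(0,0,640,400))[0][1],blob(s,22,34,(240,190,300,250))[0][1]]
x=tri([(W,p[0]),(S,p[1])]);print(x)
d=x[0][:2]@np.array([[.990,.143],[-.143,.990]])-[.540,.149];print("dock xy knob",d)
print("green w",blob(w,45,85,(200,50,500,380)))
a=cv2.resize(s[90:290,200:430],(460,400),interpolation=cv2.INTER_CUBIC)
o=np.zeros((400,800,3),np.uint8);o[:,:340]=w[:,150:490];o[:,340:]=a
cv2.imwrite("pics/c7.png",o[:,:,::-1])
E
```

```text
[0.48341383 0.12156876 0.20338042]
yellow w [] side [(231, [264.6, 213.9], [257, 205, 15, 19]), (57, [266.0, 232.5], [256, 227, 20, 9])]Traceback (most recent call last):
  File "<stdin>", line 6, in <module>
IndexError: list index out of range
```

```bash
python3 - <<'E'
from h import *
s=imaging.read_camera("side");t=imaging.read_camera("top");S=imaging.calibration("side");T=imaging.calibration("top")
b=blob(s,22,34,(240,190,300,250))[0][1];bt=blob(t,22,34,(250,130,320,190));print(bt)
# tray view had knob visible centroid at z=underside+.079
for n,p in [("side",plane(S,b,.085))]+([("top",plane(T,bt[0][1],.085))] if bt else []):
    print(n,p[:2]@np.array([[.990,.143],[-.143,.990]])-[.540,.149])
a=cv2.resize(s[90:290,200:430],(460,400),interpolation=cv2.INTER_CUBIC)
o=np.zeros((400,800,3),np.uint8);o[:340,:340]=cv2.resize(t[120:290,240:410],(340,340),interpolation=cv2.INTER_CUBIC);o[:,340:]=a
cv2.imwrite("pics/c7.png",o[:,:,::-1])
E
```

```text
[]
side [0.08638132 0.09230989]
```

View pics/c7.png

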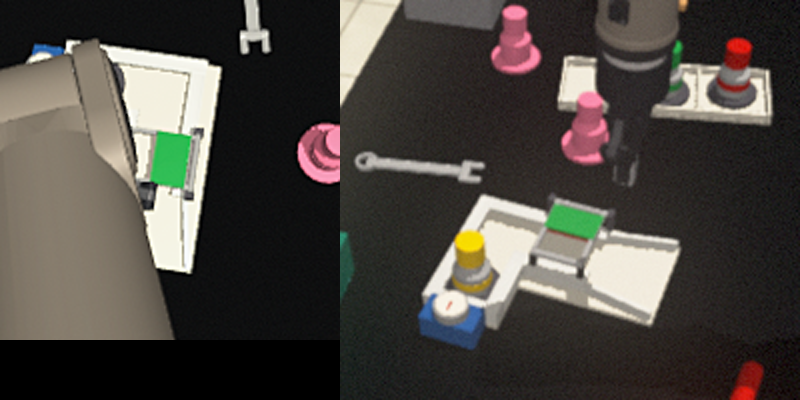

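The gate lies closed with its green face up, and the yellow can stands upright at the port with its knob at about dock (87, 92). The other things are where they were.

```bash
python3 -c "
from station import bot
print(bot.hand_in())"
```

```text
the job is handed in; nothing more can be done
None
```

The yellow canister stands upright at the blue port, pushed home against the end stop, and the gate lies closed behind it with its green face up; the job was handed in at about 25 s of the 64 s allowed.

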